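# Show the chipped tile to the inspection camera

### The job

Three small glazed tiles stand on edge in the slotted white foam block. Take out the one with the broken corner, gripping it by its two side edges and never by its painted face, and show it to the inspection camera: in the air 12 cm in front of the lens and centred on it, painted face square to the lens, right way up with the broken corner at the top. Finish while still holding it there motionless, without setting it down; leave the other two tiles standing as they are and do not touch the camera or its stand.

Things in the scene. Friction and masses are not known exactly. Their poses are not given: they have to be found in the camera images.
- chipped_tile: the tile to show: terracotta, 56 mm wide (y), 70 high (z), 14 thick (x), about 105 g; its upper +y corner is broken off at 45 degrees over 18 mm each way, so that side edge is straight only up to 52 mm. It stands on edge in any of the three slots. Origin: bottom centre; z up; -x is where the white painted face looks, +x the bare ribbed back
- chipped_face: painted, glazed face of the chipped tile: a white field standing 1 mm proud and 3 mm in from the tile's edges, one piece with it and not to be gripped; origin at the centre of the face, 35 mm above the tile's origin and 7 mm to its -x; axes as the tile
- chipped_tile_break (a point): middle of the broken corner: at y +19 mm, z 61 mm in the tile's frame
- foam_block: white foam block, fixed, 160 mm (x) x 100 (y) x 40 high, origin under its centre, z up. Three slots 18 mm wide and deep run right across it along y, at x = -45, 0, +45 mm; the tiles stand on the slot floors 22 mm above the bench, 52 mm rising above the foam, painted faces to the block's -x, within 8 mm of the middle of the slot
- whole_tile: unbroken tile of the same make, 56 x 70 x 14 mm, in another slot; origin bottom centre, axes as the chipped tile; to be left
- whole_tile_top (a point): middle of the top edge of the whole tile, 70 mm above its origin
- narrow_tile: narrow border tile, 30 mm wide, 70 mm high, 14 mm thick, in the remaining slot; origin and axes likewise; to be left
- narrow_tile_top (a point): middle of the top edge of the narrow tile, 70 mm above its origin
- camera_stand: stand of the inspection camera, fixed: dark base plate 160 x 130 x 18 mm (centre 20 mm to -x of the column), column 26 mm across, 418 mm high; origin under the column, z up; the camera looks towards the stand's -x. Camera height and downward tilt differ each time and are locked stiff
- lens (a point): centre of the camera's front glass, in a ring light 64 mm across. Behind it along the optical axis: barrel 46 mm across, then the black camera body 60 x 60 x 52 mm, tilt pivot 120 mm back, 47 mm before the column. Axes: the camera looks along -x (3 to 20 degrees downward); y level; z the camera's up
- focus (a point): point on the optical axis 120 mm in front of the lens glass (150 to 300 mm above the bench) where the centre of the painted face belongs; axes as lens. For a tile square to the lens and right way up: tile x = minus this x, tile y = minus this y, tile z = this z

How it is judged:
By the outcome, as a careful person would: the job done as asked, in the order asked, and still so for the second after the job is handed in, while the arm keeps its last pose, push and grip.
It also fails if it takes over 35 s, if anything falls off the work surface, if the arm or the gripper's body presses on something with over 40 N, if the wrist force passes 120 N, or if a joint passes its speed limit or range.

### The arm

A 6-joint arm with a two-finger parallel gripper is mounted at the origin on the work surface. World frame = base frame: x ahead of the robot, y to its left, z up, the work surface at z = 0. Lengths are in m, angles in rad, forces in N, time in s.
With the tool pointing down it reaches from about 0.375 to 0.825 m from the base axis. Payload 5.5 kg.
Tool frame: the origin (TCP) lies at the very end of the fingers, on their centre line; the grasp point (between the pads) lies 19 mm behind it; z points along the fingers, y is the line along which they close (so a half turn about z gives the same grasp; the last joint's range is limited). The gripper opens to 85 mm and grips with 20 to 120 N. Pads are 22 mm wide; open, the fingers measure 114 mm over their backs; the gripper's body (76 mm by 85 mm) begins 54 mm behind the grasp point. The pads swing forward as they close: fully open they stand 13 mm farther back than shut.
Start: joints at [1.315, 0.314, -0.047, 1.21, 0, 1.571], TCP at [0.152, 0.58, 0.231] pointing down, gripper open.
Joint ranges: [-2.67, 2.67], [-0.69, 1.73], [-1.03, 1.25], [-2.08, 2.16], [-1.42, 1.45], [-3.14, 3.14]. Speed limits (rad/s): [2.39, 2.39, 3.01, 3.14, 3.14, 3.14].

### API

Orientations are given as a unit quaternion [x, y, z, w].
In Python, from plant import robot gives the robot as it stands.
- The arm moves only by the tool jog_arm, never from a script. Its argument "moves" is a list of rows, each a list of 3 entries, a list of its own where there are three numbers: the shift along the world's x, y, z in m, then the turn about the world's z in degrees, then the closure, from -1 (fully open) to 1 (shut). In form: [[[x, y, z], spin, jaw], ...]. A call has 1 to 8 rows; each row is the pose to reach, as a shift and turn from the pose commanded when the call began; what a row does not reach only later rows make up. A row lasts 1/10 s, in which the tool goes at most 50 mm and 8.59 degrees, less where a joint would pass 70% of its speed; a pose out of reach is approached as far as the arm can. A call with a gripper value outside its range is refused whole. The fingers move at their own pace and stop on an object; the grip force is fixed at half the most. Time passes only in rows, so rows that repeat a pose let the fingers close. It gives the time, the measured TCP pose, the force, the opening and the grip force at its end, in the units of the state.
- robot.sense(): the state, without advancing time (a new reading comes with each control period).
- robot.camera(name): name is "scene" or "side" or "wrist"; returns the picture (420x560x3 uint8, red, green, blue); there is no depth.
- robot.camera_model(name): a dict with "intrinsics" (3x3 intrinsics, pixels), "k1" (the pictures are not rectified: a ray, as slopes to the right and down, at radius r is drawn at 1 + k1 r^2 times it, then the intrinsics apply), "rvec" (rotation vector, rad) and "tvec" (3), from world to camera coordinates, as OpenCV has them. Camera axes: x right, y down, z forward; pixel columns grow to the right and rows downward; lengths in m; the calibration is good to about 2 mm. A picture is of the moment at which its call begins: read the wrist's pose just before it. camera_model takes no time and is no camera call; for the wrist camera it gives the pose at the moment of the call.
- robot.sign_off(): hands the job in; it is judged then, once.
The state is a dict: "time": time; "qpos": joint angles; "dq": joint speeds; "effort": joint torques, N m; "position": TCP position; "tool_rot": TCP orientation; "ft_force": force on the tool from outside, world axes, zero at the start; "wrist_torque": the same for the moment, N m; "width": finger opening in m; "gripper_force": force on a finger pad.
Only numpy, scipy, OpenCV 4.12 (cv2) and the standard library are available. Lean on these libraries where they do the work, as an engineer would, in place of code of your own. Each camera call takes 0.05 s, during which the arm holds its last target. There are 200 camera calls.

## Working session

There is one attempt and no reset: what is moved stays moved. The work goes in short steps, Python scripts to look and compute and a tool call to move; the robot and the scene stay as the last step left them, time stands still between calls to the robot, and variables do not carry over. Pictures are saved under pics/ and viewed, at most 10 in all, crops included, and the job is handed in when it is done.

Besides the shell and the picture viewer there is one more tool, called after "Call:" as name([rows], argument=value, ...), one row to a line, values as JSON. jog_arm: Moves the arm, as the interface text tells. Its arguments: {"type":"object","properties":{"moves":{"type":"array","items":{"type":"array"}}},"required":["moves"]}

```bash
ls; mkdir -p pics
python3 - <<'E'
from plant import robot
import cv2,numpy as np
s=robot.sense();print({k:np.round(v,3) for k,v in s.items()})
a=[]
for n in ["scene","side","wrist"]:
    im=robot.camera(n);cv2.imwrite(f"pics/{n}0.png",im[:,:,::-1])
    m=robot.camera_model(n);print(n,m)
E
```

```text
pics
{'time': np.float64(0.0), 'qpos': array([ 1.315,  0.314, -0.048,  1.21 , -0.   ,  1.571]), 'dq': array([-0.001, -0.   , -0.001,  0.   , -0.   , -0.002]), 'effort': array([ 0.0000e+00, -5.3959e+01,  3.3975e+01,  1.9000e-02, -0.0000e+00,
       -0.0000e+00]), 'position': array([0.152, 0.58 , 0.23 ]), 'tool_rot': array([ 0.128,  0.992, -0.001, -0.   ]), 'ft_force': array([0.163, 0.388, 0.66 ]), 'wrist_torque': array([ 0.085, -0.005, -0.01 ]), 'gripper_force': np.float64(0.0), 'width': np.float64(0.085)}
scene {'intrinsics': array([[539.54799928,   0.        , 284.82197317],
       [  0.        , 539.54799928, 205.93469694],
       [  0.        ,   0.        ,   1.        ]]), 'k1': -0.12046917885350765, 'rvec': array([ 1.46574884,  1.88555813, -0.99619582]), 'tvec': array([ 0.08257692, -0.21159238,  1.68073221])}
side {'intrinsics': array([[393.39458623,   0.        , 287.84173576],
       [  0.        , 393.39458623, 206.8973279 ],
       [  0.        ,   0.        ,   1.        ]]), 'k1': -0.11002740322512163, 'rvec': array([ 1.96914626, -0.71993174,  0.44354163]), 'tvec': array([-0.36078859,  0.34590822,  0.46543375])}
wrist {'intrinsics': array([[369.47394908,   0.        , 272.94142061],
       [  0.        , 369.47394908, 208.47513218],
       [  0.        ,   0.        ,   1.        ]]), 'k1': 8.110492963555936e-05, 'rvec': array([-2.28294122, -1.76371895, -0.26915435]), 'tvec': array([-0.5987165 , -0.03889944,  0.38073779])}
```

View pics/scene0.png

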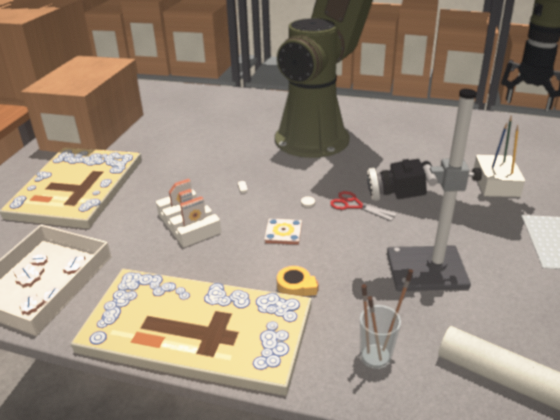

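View pics/side0.png

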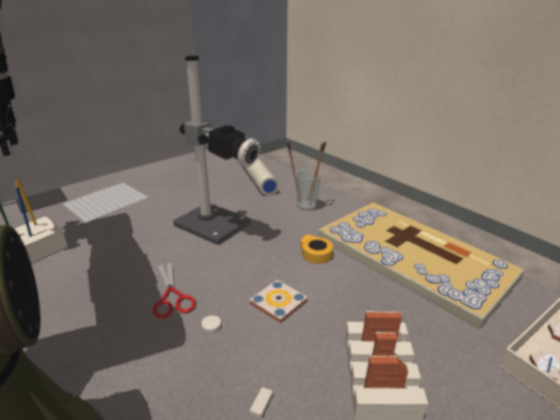

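View pics/wrist0.png

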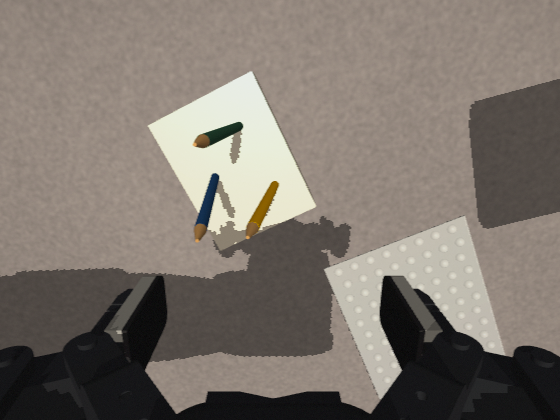

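Run:
```python
import cv2,numpy as np
a=cv2.imread("pics/scene0.png");b=cv2.imread("pics/side0.png")
def c(i,x,y,w,h):return cv2.resize(i[y:y+h,x:x+w],(400,300),interpolation=cv2.INTER_CUBIC)
cv2.imwrite("pics/z.png",np.vstack([np.hstack([c(a,145,170,100,75),c(b,320,302,128,96)]),np.hstack([c(a,360,120,160,120),c(b,160,80,160,120)])]))
```

```text
(no output)
```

View pics/z.png

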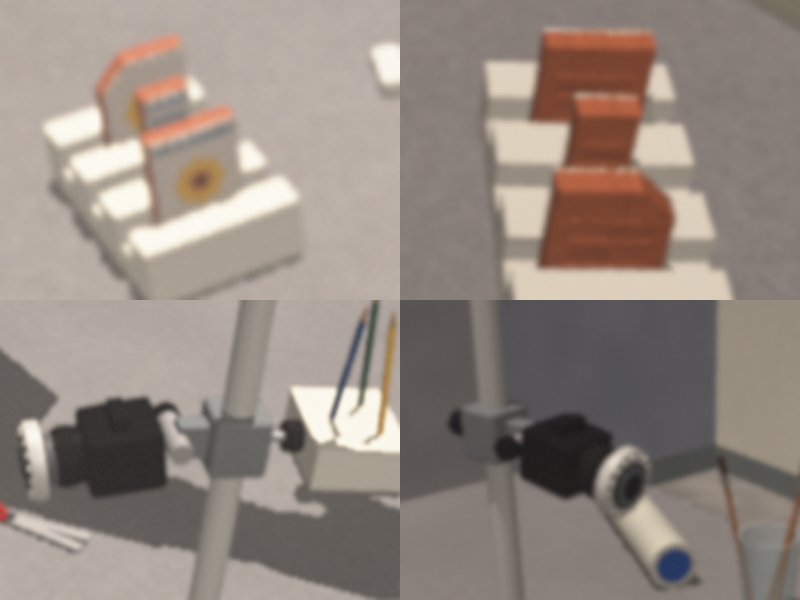

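```bash
cat > h.py <<'E'
import numpy as np,cv2
from scipy.optimize import least_squares
from scipy.spatial.transform import Rotation as R
def proj(m,P):
    P=np.atleast_2d(P)@cv2.Rodrigues(np.array(m["rvec"]))[0].T+m["tvec"]
    s=P[:,:2]/P[:,2:]; s=s*(1+m["k1"]*(s**2).sum(1,keepdims=True)); K=np.array(m["intrinsics"])
    return s@K[:2,:2].T+K[:2,2]
def ray(m,uv):
    K=np.array(m["intrinsics"]);d=(np.atleast_2d(uv)-K[:2,2])/K[0,0];s=d.copy()
    for _ in range(20): s=d/(1+m["k1"]*(s**2).sum(1,keepdims=True))
    Rm=cv2.Rodrigues(np.array(m["rvec"]))[0]
    return -Rm.T@m["tvec"],(np.c_[s,np.ones(len(s))]@Rm)
def onz(m,uv,z):
    c,d=ray(m,uv);return c+d*((z-c[2])/d[:,2:])
def tri(obs):  # [(model,uv),...]
    f=lambda p:np.concatenate([(proj(m,p)[0]-uv) for m,uv in obs])
    r=least_squares(f,[.6,0,.2]);return r.x,r.fun
def place(x,y,yaw,P):
    return R.from_euler('z',yaw).apply(np.atleast_2d(P))+[x,y,0]
E
python3 - <<'E'
from h import *
from plant import robot
sc=robot.camera_model("scene");si=robot.camera_model("side")
A=lambda u,v:(145+u/4,170+v/4); B=lambda u,v:(320+(u-400)/3.125,302+v/3.125)
C=lambda u,v:(360+u*.4,120+(v-300)*.4); D=lambda u,v:(160+(u-400)*.4,80+(v-300)*.4)
bc=[(sc,A(137,260),(-80,50,40)),(sc,A(300,192),(-80,-50,40)),(sc,A(45,128),(80,50,40)),(si,B(485,65),(-80,50,40)),(si,B(693,165),(-9,-50,40)),(si,B(713,235),(36,-50,40))]
f=lambda p:np.concatenate([proj(m,place(*p,np.array(X)/1e3))[0]-uv for m,uv,X in bc])
r=least_squares(f,[.6,-.2,2.8]);print(r.x,r.fun.round(1))
print("lens",tri([(sc,C(33,460)),(si,D(628,485))]))
print("clampcentre",tri([(sc,C(238,440)),(si,D(493,432))]))
print("body",tri([(sc,C(123,447)),(si,D(563,455))]))
print("base plate scene",onz(sc,[(388,252),(400,287),(468,285),(459,248)],.018).round(3))
print("base plate side",onz(si,[(174,222),(206,240),(250,217)],.018).round(3))
E
```

```text
[ 0.53944022 -0.21399165  5.06761607] [ 28.2  -6.1 -11.7 -13.7 -17.9  31.9  21.5 -10.3 -22.7  13.7   0.1   2.6]
lens (array([0.57501217, 0.24760778, 0.22585725]), array([-0.96388422,  0.95921299, -1.14550576, -1.00276566]))
clampcentre (array([0.53229766, 0.40284819, 0.2425634 ]), array([-0.08323812,  0.11584019, -0.11264806, -0.13113727]))
body (array([0.55520701, 0.3159743 , 0.23747618]), array([-0.10261476,  0.12124933, -0.12931788, -0.13109265]))
base plate scene [[0.518 0.291 0.018]
 [0.625 0.327 0.018]
 [0.587 0.466 0.018]
 [0.468 0.447 0.018]]
base plate side [[0.452 0.422 0.018]
 [0.473 0.296 0.018]
 [0.618 0.319 0.018]]
```

Run:
```python
from h import *
from plant import robot
sc=robot.camera_model("scene");si=robot.camera_model("side")
A=lambda u,v:(145+u/4,170+v/4); B=lambda u,v:(320+(u-400)/3.125,302+v/3.125)
bc=[(sc,A(137,260),(-80,50,40)),(sc,A(300,192),(-80,-50,40)),(sc,A(45,128),(80,50,40)),(si,B(485,65),(-80,-50,40)),(si,B(672,100),(-54,50,40)),(si,B(693,165),(-9,50,40)),(si,B(713,237),(36,50,40))]
f=lambda p:np.concatenate([proj(m,place(*p,np.array(X)/1e3))[0]-uv for m,uv,X in bc])
r=least_squares(f,[.6,-.2,2.8]);print(r.x,r.fun.round(1))
T=place(*r.x,[[.045,0,.092]]);print(T)
mw=robot.camera_model("wrist");s=robot.sense();c,d=ray(mw,[(280,210)]);print(c-s["position"],d,R.from_quat(s["tool_rot"]).as_matrix().round(3))
```

```text
[ 0.49565142 -0.20295246  3.96839872] [ 0.9 -2.3 -1.1  0.2 -1.4 -2.  -0.5 -1.7  0.5 -0.6 -0.1 -0.4  0.2  0.1]
[[ 0.46517611 -0.2360622   0.092     ]]
[-0.07533     0.01997156  0.14231889] [[ 0.30002479 -0.0615847  -0.95214204]] [[-0.967  0.253 -0.   ]
 [ 0.253  0.967 -0.001]
 [-0.    -0.001 -1.   ]]
```

Call:
jog_arm([
  [[0.03,-0.02,0.03],-8,-1],
  [[0.06,-0.05,0.06],-16,-1],
  [[0.09,-0.09,0.08],-24,-1],
  [[0.11,-0.13,0.1],-32,-1],
  [[0.14,-0.18,0.1],-40,-1],
  [[0.17,-0.22,0.1],-48,-1],
  [[0.19,-0.26,0.1],-56,-1],
  [[0.21,-0.3,0.1],-64,-1],
])

```text
time: 0.95
position: [0.3616, 0.2803, 0.3312]
tool_rot: [0.636, 0.772, 0.0, 0.0]
ft_force: [1.2, 0.0, -0.0]
width: 0.0852
gripper_force: 0.0
```

Run:
```python
from plant import robot
import cv2,pickle
s=robot.sense();m=robot.camera_model("wrist");im=robot.camera("wrist");cv2.imwrite("pics/w1.png",im[:,:,::-1]);pickle.dump(m,open("w1.pkl","wb"));print(s["position"],s["tool_rot"],s["time"])
```

```text
[0.3616076  0.28031587 0.33121646] [6.35849431e-01 7.71813115e-01 9.52272150e-05 9.07425633e-05] 0.95
```

Call:
jog_arm([
  [[0.03,-0.04,0],-6,-1],
  [[0.05,-0.08,0],-12,-1],
  [[0.06,-0.12,0],-18,-1],
  [[0.07,-0.16,0],-24,-1],
  [[0.07,-0.2,0],-30,-1],
  [[0.08,-0.24,0],-36,-1],
  [[0.08,-0.28,0],-42,-1],
  [[0.09,-0.32,0],-48,-1],
])

```text
time: 1.8
position: [0.4502, -0.0394, 0.3314]
tool_rot: [0.895, 0.447, -0.0, -0.0]
ft_force: [0.9, -0.1, 0.2]
width: 0.0852
gripper_force: 0.0
```

Run:
```python
from plant import robot
import cv2,pickle
s=robot.sense();m=robot.camera_model("wrist");im=robot.camera("wrist");cv2.imwrite("pics/w2.png",im[:,:,::-1]);pickle.dump(m,open("w2.pkl","wb"));print(s["position"],s["tool_rot"],s["time"],s["qpos"])
```

```text
[ 0.45015573 -0.03938741  0.33137307] [ 8.94519806e-01  4.47028286e-01 -8.15863618e-05 -1.49264236e-04] 1.8 [-8.73987567e-02  9.42034012e-03 -1.83053358e-01  1.37861792e+00
  1.68966796e-04  2.12731298e+00]
```

Call:
jog_arm([
  [[0.0,-0.04,-0.02],-2,-1],
  [[0.01,-0.08,-0.04],-4,-1],
  [[0.01,-0.12,-0.06],-6,-1],
  [[0.02,-0.16,-0.08],-6,-1],
  [[0.02,-0.19,-0.09],-6,-1],
  [[0.02,-0.19,-0.09],-6,-1],
  [[0.02,-0.19,-0.09],-6,-1],
])

```text
time: 2.55
position: [0.4705, -0.2278, 0.2408]
tool_rot: [0.916, 0.401, -0.0, -0.001]
ft_force: [-0.2, 0.0, 0.1]
width: 0.0855
gripper_force: 0.0
```

Run:
```python
from plant import robot
import cv2,pickle,numpy as np
s=robot.sense();m=robot.camera_model("wrist");im=robot.camera("wrist");cv2.imwrite("pics/w3.png",im[:,:,::-1]);pickle.dump(m,open("w3.pkl","wb"));print(s["position"],s["tool_rot"],s["time"])
cv2.imwrite("pics/w123.png",np.vstack([cv2.resize(im[:,:,::-1],(560,420))]))
a=cv2.resize(cv2.imread("pics/w1.png"),(400,300));b=cv2.resize(cv2.imread("pics/w2.png"),(400,300))
cv2.imwrite("pics/w12.png",np.hstack([a,b]))
```

```text
[ 0.47053474 -0.22778381  0.24075203] [ 9.16060221e-01  4.01039830e-01 -3.55602918e-04 -7.74138169e-04] 2.55
```

View pics/w3.png

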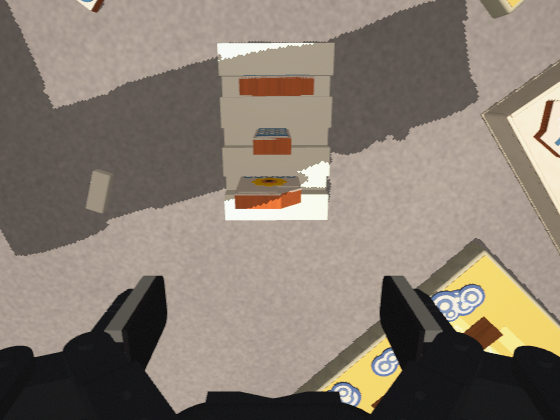

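View pics/w12.png

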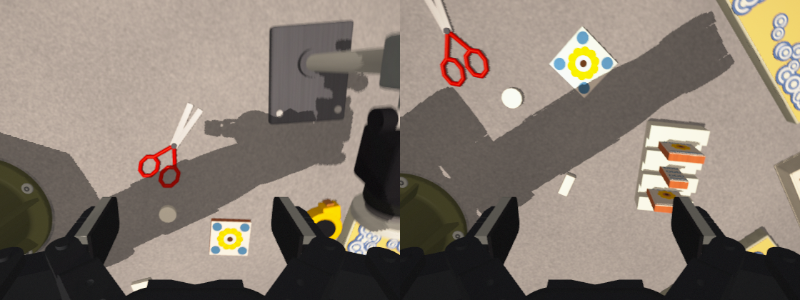

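Run:
```python
from h import *
import pickle
m=pickle.load(open("w3.pkl","rb"));im=cv2.imread("pics/w3.png")
bc=[((218,43),(-80,-50,40)),((334,42),(-80,50,40)),((225,220),(80,-50,40)),((328,220),(80,50,40))]
f=lambda p:np.concatenate([proj(m,place(*p,np.array(X)/1e3))[0]-uv for uv,X in bc])
r=least_squares(f,[.5,-.2,3.97]);print(r.x,r.fun.round(1))
hsv=cv2.cvtColor(im,cv2.COLOR_BGR2HSV).astype(int);M=((hsv[...,0]<14)&(hsv[...,1]>130)&(hsv[...,2]>70))
for y in range(184,212):
    x=np.where(M[y,215:340])[0]+215; 
    if len(x): print(y,x.min(),x.max(),len(x),end=' | ')
print()
for y in range(136,158,3):
    x=np.where(M[y,215:340])[0]+215; 
    if len(x): print(y,x.min(),x.max(),end=' | ')
print()
for dx in(-2,0,2):
  for dy in (-4,0,4):
    print(dx,dy,proj(m,place(*r.x,np.array([[45+a+dx,b+dy,c] for a,b,c in [(-7,-28,92),(7,-28,92),(-7,10,92),(7,10,92),(-7,28,74),(7,28,74)]])/1e3)).round(0).tolist())
s=lambda:0
```

```text
[ 0.49671913 -0.20281536  3.97246084] [-0.6  0.   0.7  0.3  0.7 -0.  -0.7 -0.5]
190 299 300 2 | 191 296 300 5 | 192 286 300 15 | 193 282 300 19 | 194 281 300 20 | 195 280 300 21 | 196 235 300 66 | 197 235 300 66 | 198 235 300 66 | 199 235 300 66 | 200 235 300 66 | 201 235 300 66 | 202 235 299 65 | 203 235 296 62 | 204 236 293 58 | 205 236 290 55 | 206 236 287 52 | 207 236 283 48 | 208 236 280 45 | 
139 276 290 | 142 253 290 | 145 254 290 | 148 254 290 | 151 254 290 | 154 254 289 | 
-2 -4 [[238.0, 190.0], [238.0, 207.0], [284.0, 190.0], [284.0, 206.0], [305.0, 185.0], [304.0, 200.0]]
-2 0 [[242.0, 190.0], [243.0, 207.0], [289.0, 190.0], [289.0, 206.0], [309.0, 184.0], [309.0, 200.0]]
-2 4 [[247.0, 190.0], [248.0, 207.0], [294.0, 190.0], [294.0, 206.0], [314.0, 184.0], [313.0, 200.0]]
0 -4 [[238.0, 193.0], [238.0, 209.0], [284.0, 192.0], [284.0, 209.0], [305.0, 187.0], [304.0, 202.0]]
0 0 [[243.0, 193.0], [243.0, 209.0], [289.0, 192.0], [289.0, 209.0], [309.0, 187.0], [309.0, 202.0]]
0 4 [[247.0, 193.0], [248.0, 209.0], [294.0, 192.0], [294.0, 209.0], [314.0, 187.0], [313.0, 202.0]]
2 -4 [[238.0, 195.0], [238.0, 211.0], [284.0, 195.0], [284.0, 211.0], [304.0, 189.0], [304.0, 205.0]]
2 0 [[243.0, 195.0], [243.0, 211.0], [289.0, 195.0], [289.0, 211.0], [309.0, 189.0], [309.0, 204.0]]
2 4 [[247.0, 195.0], [248.0, 211.0], [294.0, 195.0], [294.0, 211.0], [314.0, 189.0], [313.0, 204.0]]
```

Call:
jog_arm([
  [[-0.0097,-0.0039,-0.04],0.3,-1],
  [[-0.0097,-0.0039,-0.08],0.3,-1],
  [[-0.0097,-0.0039,-0.11],0.3,-1],
  [[-0.0097,-0.0039,-0.13],0.3,-1],
  [[-0.0097,-0.0039,-0.13],0.3,-1],
  [[-0.0097,-0.0039,-0.13],0.3,-1],
])

```text
time: 3.2
position: [0.4618, -0.2309, 0.1123]
tool_rot: [0.914, 0.405, 0.0, 0.0]
ft_force: [-0.2, -1.2, 0.7]
width: 0.0852
gripper_force: 0.0
```

Run:
```python
from plant import robot
import cv2,pickle,numpy as np
s=robot.sense();m=robot.camera_model("wrist");im=robot.camera("wrist");cv2.imwrite("pics/w4.png",im[:,:,::-1]);pickle.dump(m,open("w4.pkl","wb"));print(s["position"],s["tool_rot"],s["time"])
```

```text
[ 0.46182324 -0.23092539  0.11229814] [9.14470906e-01 4.04651545e-01 2.50822790e-04 1.58852072e-04] 3.2
```

View pics/w4.png

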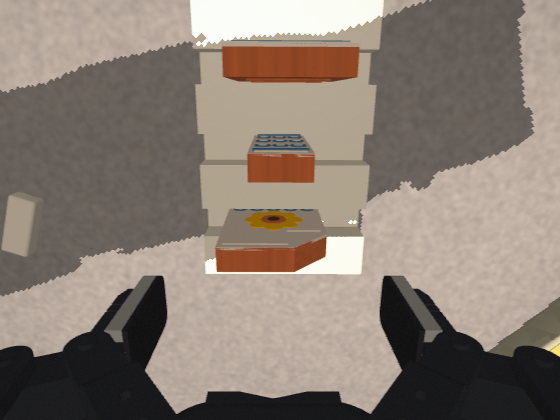

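Run:
```python
from h import *
import pickle
m=pickle.load(open("w4.pkl","rb"))
o=[((216,248.5),(-7,-28,92)),((217,271.5),(7,-28,92)),((299,248),(-7,10,92)),((294,271.5),(7,10,92)),((326,237),(-7,28,74)),((326,256.5),(7,28,74))]
f=lambda p:np.concatenate([proj(m,place(*p,np.array(X)/1e3))[0]-uv for uv,X in o])
r=least_squares(f,[.46,-.23,3.97]);print(r.x,r.fun.round(1))
R_=R.from_euler('z',3.9725);print(R_.inv().apply(np.r_[r.x[:2],0]-[.46182,-.23092,0]))
```

```text
[ 0.46126215 -0.23204384  3.95817957] [ 0.2 -2.1  0.1  1.2 -3.2 -0.5  0.8  2.4  2.  -2.8  0.4  2. ]
[0.00120611 0.0003457  0.        ]
```

Call:
jog_arm([
  [[-0.0005,-0.001,-0.03],0,-1],
  [[-0.0005,-0.001,-0.05],0,-1],
  [[-0.0005,-0.001,-0.065],0,-1],
  [[-0.0005,-0.001,-0.073],0,-1],
  [[-0.0005,-0.001,-0.073],0,-1],
  [[-0.0005,-0.001,-0.073],0,-1],
])

```text
time: 3.85
position: [0.4617, -0.2332, 0.0395]
tool_rot: [0.915, 0.404, 0.001, 0.001]
ft_force: [0.3, 0.4, 0.9]
width: 0.0857
gripper_force: 0.0
```

Call:
jog_arm([
  [[0,0,0],0,1],
  [[0,0,0],0,1],
  [[0,0,0],0,1],
  [[0,0,0],0,1],
  [[0,0,0],0,1],
  [[0,0,0],0,1],
])

```text
time: 4.45
position: [0.4615, -0.2331, 0.0394]
tool_rot: [0.915, 0.404, 0.001, 0.001]
ft_force: [-1.2, 0.6, 5.4]
width: 0.0553
gripper_force: 63.1
```

Call:
jog_arm([
  [[0,0,0.005],0,1],
  [[0,0,0.01],0,1],
  [[0,0,0.01],0,1],
  [[-0.0013,-0.0015,0.01],0,1],
  [[-0.0027,-0.003,0.01],0,1],
  [[-0.004,-0.0044,0.01],0,1],
  [[-0.0047,-0.0052,0.01],0,1],
  [[-0.0047,-0.0052,0.01],0,1],
])

```text
time: 5.25
position: [0.4595, -0.2347, 0.0486]
tool_rot: [0.914, 0.405, 0.005, -0.002]
ft_force: [10.2, 12.2, -2.0]
width: 0.0551
gripper_force: 63.7
```

Call:
jog_arm([
  [[0.002,0.0022,0],0,1],
  [[0.004,0.0044,0],0,1],
  [[0.0047,0.0052,0.02],0,1],
  [[0.0047,0.0052,0.05],0,1],
  [[0.0047,0.0052,0.09],0,1],
  [[0.0047,0.0052,0.1],0,1],
  [[0.0047,0.0052,0.1],0,1],
])

```text
time: 5.95
position: [0.4618, -0.2337, 0.1498]
tool_rot: [0.915, 0.404, 0.001, 0.001]
ft_force: [0.2, 0.8, -1.1]
width: 0.0554
gripper_force: 63.5
```

Run:
```python
from plant import robot
import cv2,pickle,numpy as np
s=robot.sense();m=robot.camera_model("wrist");im=robot.camera("wrist");cv2.imwrite("pics/w5.png",im[:,:,::-1]);pickle.dump(m,open("w5.pkl","wb"));print(s["position"],s["tool_rot"],s["time"])
cv2.imwrite("pics/w5c.png",cv2.resize(im[200:395,140:400,::-1],(780,585),interpolation=cv2.INTER_CUBIC))
```

```text
[ 0.46179126 -0.23370395  0.14982013] [9.14866014e-01 4.03753951e-01 8.35523547e-04 1.49171378e-03] 5.95
```

View pics/w5c.png

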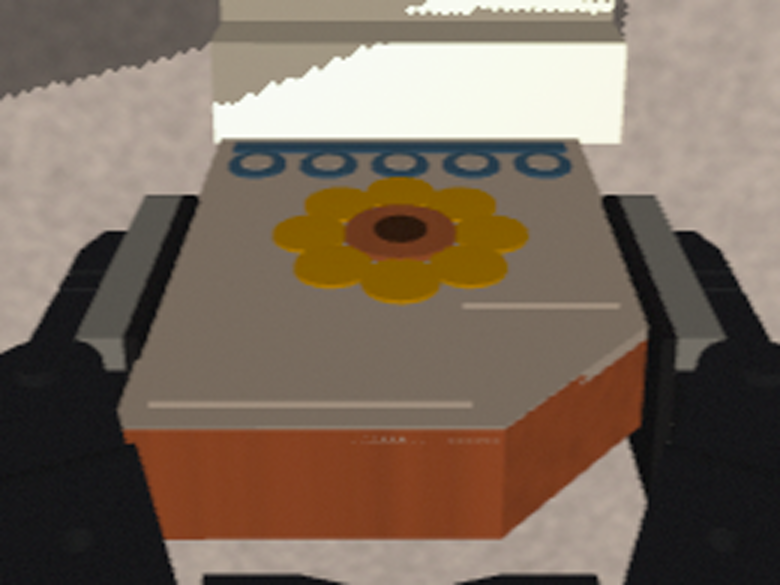

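```bash
cat > fit.py <<'E'
from h import *
import pickle
def fit(m,pos,quat,o):
    Rt=R.from_quat(quat)
    Rn=Rt.as_matrix()
    # tile frame: x_t=-toolx, y_t=... , z up, in nominal (untilted)
    N=np.c_[-Rn[:,0],np.cross([0,0,1],-Rn[:,0]),[0,0,1]]
    def W(p,X): return pos+(R.from_euler('y',p[3]).apply(np.atleast_2d(X)/1e3)+p[:3])@N.T
    f=lambda p:np.concatenate([proj(m,W(p,np.array(X)))[0]-uv for uv,X in o])
    r=least_squares(f,[0,0,-.02,.1]);return r.x,r.fun.reshape(-1,2),W
E
python3 - <<'E'
from fit import *
m=pickle.load(open("w5.pkl","rb"))
c=lambda u,v:(140+u/3,200+v/3)
o=[(c(503,538),(7,10,70)),(c(507,429),(-6,10,70)),(c(647,332),(-6,28,52)),(c(641,425),(7,28,52)),(c(222,141),(-7,-25,3)),(c(578,141),(-7,25,3))]
p,res,W=fit(m,np.array([ 0.46179126,-0.23370395,0.14982013]),[.914866,.403754,.0008355,.00149],o)
print(p,np.degrees(p[3]));print(res.round(1))
print(proj(m,W(p,np.array([-7,0,35])))-140*0, c(400,229), proj(m,W(p,np.array([-7,-25,67]))),c(120,428))
E
```

```text
[-0.00217906 -0.0007197  -0.01573695 -0.00888278] -0.5089455680329459
[[-0.7  1.6]
 [-0.8  0.5]
 [ 1.9 -2.4]
 [ 1.3  0. ]
 [ 3.5  0.1]
 [-5.5 -0.1]]
[[272.57220928 280.854055  ]] (273.33333333333337, 276.3333333333333) [[186.70716729 334.18925067]] (180.0, 342.66666666666663)
```

Run:
```python
from fit import *
m=pickle.load(open("w5.pkl","rb"))
c=lambda u,v:(140+u/3,200+v/3)
for xf in (-6,-7):
  o=[(c(503,538),(7,10,70)),(c(507,429),(xf,10,70)),(c(647,332),(xf,28,52)),(c(641,425),(7,28,52)),(c(220,140),(xf,-28,0)),(c(580,140),(xf,28,0)),(c(150,405),(xf-1,-25,67)),(c(620,305),(xf-1,25,49)),(c(122,431),(xf,-28,70))]
  p,res,W=fit(m,np.array([ 0.46179126,-0.23370395,0.14982013]),[.914866,.403754,.0008355,.00149],o)
  print(p,np.degrees(p[3]));print(res.round(1).tolist())
  print(proj(m,W(p,np.array([-7,0,35])))-140*0, c(400,229))
```

```text
[-0.00050243 -0.00019684 -0.0190388   0.00468751] 0.26857480173419257
[[-0.2, 0.3], [-0.3, 0.9], [0.8, -1.6], [0.2, -0.5], [1.0, 0.4], [-0.9, 0.2], [1.4, -0.2], [-0.5, -0.0], [-1.4, 0.5]]
[[273.91222293 281.76893275]] (273.33333333333337, 276.3333333333333)
[ 0.00045287 -0.0001707  -0.01952783  0.00752694] 0.4312620072277937
[[-0.4, 2.1], [-0.4, 0.3], [0.6, -2.1], [-0.2, 1.2], [1.2, -0.1], [-1.0, -0.2], [1.8, -0.8], [-0.7, -0.5], [-0.9, -0.1]]
[[273.96950558 283.61294373]] (273.33333333333337, 276.3333333333333)
```

Call:
jog_arm([
  [[0,0,-0.04],0,1],
  [[0,0,-0.08],0,1],
  [[0,0,-0.1],0,1],
  [[0,0,-0.1],0,1],
  [[-0.0027,-0.003,-0.1],0,1],
  [[-0.0054,-0.0059,-0.1],0,1],
  [[-0.0081,-0.0089,-0.1],0,1],
  [[-0.0081,-0.0089,-0.1],0,1],
])

```text
time: 6.8
position: [0.4547, -0.2375, 0.0487]
tool_rot: [0.914, 0.405, 0.004, -0.004]
ft_force: [7.0, 15.1, -6.9]
width: 0.0549
gripper_force: 65.2
```

Call:
jog_arm([
  [[-0.0013,-0.0015,0],0,1],
  [[-0.0027,-0.003,0],0,1],
  [[-0.0027,-0.003,0],0,1],
])

```text
time: 7.1
position: [0.4527, -0.2404, 0.0491]
tool_rot: [0.914, 0.405, 0.005, -0.003]
ft_force: [8.3, 14.9, -4.1]
width: 0.0548
gripper_force: 65.1
```

Call:
jog_arm([
  [[0.0027,0.003,0],0,1],
  [[0.004,0.0044,0.01],0,1],
  [[0.005,0.005,0.05],0,1],
  [[0.005,0.005,0.1],0,1],
  [[0.005,0.005,0.12],0,1],
  [[0.005,0.005,0.12],0,1],
])

```text
time: 7.7
position: [0.4577, -0.2417, 0.1737]
tool_rot: [0.915, 0.404, 0.002, 0.004]
ft_force: [1.6, 0.2, -1.2]
width: 0.0551
gripper_force: 65.4
```

```bash
cat > track.py <<'E'
from fit import *
from plant import robot
P0=np.array([ 0.46179126,-0.23370395,0.14982013]);Q0=[.914866,.403754,.0008355,.00149]
p0=np.array([-0.00050243,-0.00019684,-0.0190388,0.00468751])
def N_(q):
    Rn=R.from_quat(q).as_matrix();x=-Rn[:,0]; z=-Rn[:,2]; return np.c_[x,np.cross(z,x),z]
def W(p,X,pos,q): return pos+(R.from_euler('y',p[3]).apply(np.atleast_2d(X))+p[:3])@N_(q).T
def track(name):
    m0=pickle.load(open("w5.pkl","rb"));a=cv2.imread("pics/w5.png",0)
    s=robot.sense();m=robot.camera_model("wrist");im=robot.camera("wrist");cv2.imwrite(f"pics/{name}.png",im[:,:,::-1]);pickle.dump((m,s),open(name+".pkl","wb"))
    b=cv2.cvtColor(im,cv2.COLOR_RGB2GRAY)
    mk=np.zeros_like(a);poly=proj(m0,W(p0,np.array([[-7,-27,1],[-7,27,1],[-7,27,50],[-7,9,69],[-7,-27,69]])/1e3,P0,Q0)).astype(np.int32)
    cv2.fillPoly(mk,[poly],255)
    mb=np.zeros_like(a);mb[190:400,150:400]=255
    S=cv2.SIFT_create(contrastThreshold=.01);cl=cv2.createCLAHE(2,(8,8))
    ka,da=S.detectAndCompute(a,mk);kb,db=S.detectAndCompute(b,mb)
    M=[x for x,y in cv2.BFMatcher().knnMatch(da,db,2) if x.distance<.8*y.distance]
    A=np.float32([ka[x.queryIdx].pt for x in M]);B=np.float32([kb[x.trainIdx].pt for x in M])
    H,inl=cv2.findHomography(A,B,cv2.RANSAC,2);i=inl.ravel()>0;A,B=A[i],B[i]
    c,d=ray(m0,A);Nn=N_(Q0) ;Rt=R.from_euler('y',p0[3]).as_matrix()
    cl_=(Rt.T@((c-P0)@Nn-p0[:3]));dl=(d@Nn)@Rt
    X=cl_+dl*((-.007-cl_[0])/dl[:,:1])
    f=lambda p:(proj(m,W(p,X,s["position"],s["tool_rot"]))-B).ravel()
    r=least_squares(f,p0+[0,0,0,.1],loss="soft_l1")
    print(len(A),"p",r.x.round(4),"tilt",np.degrees(r.x[3]).round(2),"rms",np.sqrt(np.mean(r.fun**2)).round(2))
    print("t",s["time"],"pos",s["position"].round(4),s["tool_rot"].round(4),s["ft_force"].round(1),"Zx",X[:,1:].min(0).round(3),X[:,1:].max(0).round(3))
    return r.x,s
E
python3 -c "
from track import *
track('w6')"
```

```text
14 p [-8.800e-03 -1.000e-04 -2.230e-02  2.022e-01] tilt 11.58 rms 0.99
t 7.7 pos [ 0.4577 -0.2417  0.1737] [0.9149 0.4037 0.0024 0.0038] [ 1.6  0.2 -1.2] Zx [-0.026  0.009] [0.024 0.068]
```

Call:
jog_arm([
  [[0.0,0.02,0.04],7,1],
  [[0.02,0.04,0.08],14,1],
  [[0.03,0.07,0.11],21,1],
  [[0.04,0.1,0.14],28,1],
  [[0.05,0.13,0.17],35,1],
  [[0.06,0.17,0.19],42,1],
  [[0.07,0.21,0.2],49,1],
  [[0.08,0.25,0.21],56,1],
])

```text
time: 8.55
position: [0.5349, 0.0114, 0.378]
tool_rot: [0.616, 0.787, -0.001, -0.0]
ft_force: [0.0, -0.5, -1.0]
width: 0.0551
gripper_force: 65.4
```

Call:
jog_arm([
  [[0.01,0.04,0.0],2,1],
  [[0.01,0.08,0.0],2,1],
  [[0.02,0.12,0.0],2,1],
  [[0.03,0.16,0.0],2,1],
  [[0.03,0.2,0.0],2,1],
  [[0.04,0.23,0.0],2,1],
  [[0.04,0.24,0.0],2,1],
  [[0.04,0.24,0.0],2,1],
])

```text
time: 9.35
position: [0.5745, 0.2511, 0.3765]
tool_rot: [0.604, 0.797, -0.001, -0.001]
ft_force: [0.3, 0.3, -0.9]
width: 0.0552
gripper_force: 65.4
```

```bash
python3 -c "
from track import *
track('w7')
a=cv2.imread('pics/w7.png')[0:260,100:460]
s=cv2.imread('pics/scene0.png');b=cv2.imread('pics/side0.png')
L=cv2.resize(a,(440,318),interpolation=cv2.INTER_CUBIC);L=cv2.copyMakeBorder(L,0,282,0,0,cv2.BORDER_CONSTANT)
u=cv2.resize(s[155:215,360:432],(360,300),interpolation=cv2.INTER_CUBIC);v=cv2.resize(b[120:180,200:272],(360,300),interpolation=cv2.INTER_CUBIC)
cv2.imwrite('pics/z2.png',np.hstack([L,np.vstack([u,v])]))
"
```

```text
5 p [ 0.0366  0.0238 -0.118   0.8956] tilt 51.31 rms 30.05
t 9.35 pos [0.5745 0.2511 0.3765] [ 6.036e-01  7.973e-01 -1.400e-03 -6.000e-04] [ 0.3  0.3 -0.9] Zx [-0.027  0.025] [0.013 0.066]
```

View pics/z2.png

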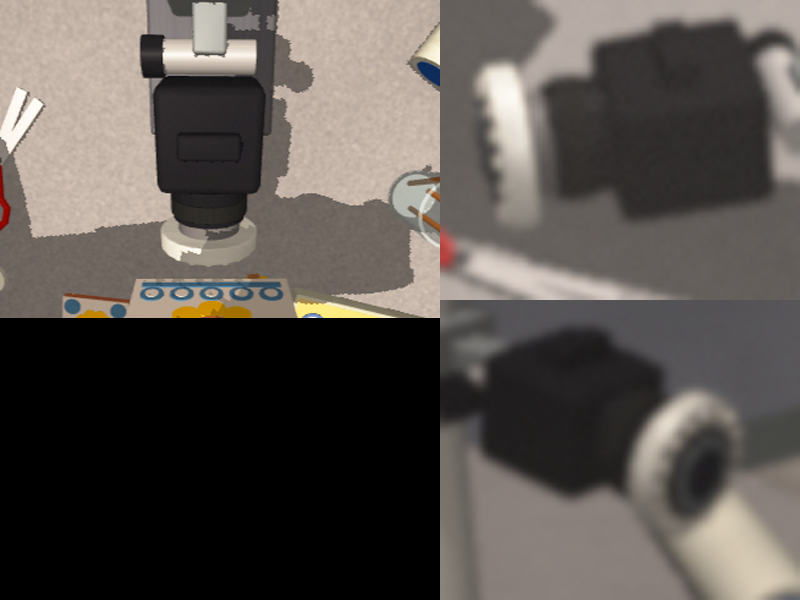

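```bash
cat > lens.py <<'E'
from h import *
from plant import robot
import pickle
sc=robot.camera_model("scene");si=robot.camera_model("side");w=pickle.load(open("w7.pkl","rb"))[0]
wx=lambda u:100+u/1.2222; wy=lambda v:v/1.2222
sx=lambda u:360+(u-440)/5; sy=lambda v:155+v/5
dx=lambda u:200+(u-440)/5; dy=lambda v:120+(v-300)/5
th=np.linspace(0,2*np.pi,73)
def axes(p):
    h=np.array([np.cos(p[3]),np.sin(p[3]),0]);z=np.array([0,0,1.]);l=np.cos(p[4])*h-np.sin(p[4])*z;e=-np.cross(z,h);return l,e,np.cross(-l,e)
def res(p):
    L=p[:3];l,e,u=axes(p)
    c=L+.032*(np.outer(np.cos(th),e)+np.outer(np.sin(th),u));pts=np.r_[c,c-p[5]*l]
    a,b,g=proj(sc,pts),proj(si,pts),proj(w,pts)
    piv=L-.12*l
    P=proj(w,piv)[0];Q=proj(sc,piv)[0];K=proj(si,piv+.040*e)[0]
    return np.array([a[:,0].min()-sx(475),a[:,0].max()-sx(541),a[:,1].min()-sy(62),a[:,1].max()-sy(229),
     b[:,0].min()-dx(627),b[:,0].max()-dx(744),b[:,1].min()-dy(388),b[:,1].max()-dy(537),
     g[:,0].min()-wx(161),g[:,0].max()-wx(257),g[:,1].max()-wy(264),
     P[0]-wx(210),P[1]-wy(57),Q[0]-429.6,Q[1]-174.4,(K[0]-204)/2,(K[1]-138.8)/2])
if __name__=="__main__":
    r=least_squares(res,[.575,.248,.226,-1.3,.15,.015],loss="soft_l1")
    p=r.x;l,e,u=axes(p);print(p.round(4),"yaw,tilt deg",np.degrees(p[3:5]).round(2));print(res(p).round(1))
    J=r.jac;print("sd",(np.sqrt(np.diag(np.linalg.inv(J.T@J)))).round(4))
    print("focus",(p[:3]+.12*l).round(4),"pivot z",(p[:3]-.12*l).round(4))
    np.save("lens.npy",p)
    # side edges of body in wrist picture at top:
E
python3 lens.py
```

```text
[ 0.5747  0.2405  0.2247 -1.3027  0.1755  0.016 ] yaw,tilt deg [-74.64  10.06]
[-1.3 -0.5 -0.1  0.4 -0.9  0.3  0.3  0.7 -0.2  0.6  4.9 -0.  -2.6  0.3
  0.2 -2.5  0.6]
sd [0.0008 0.0013 0.0014 0.0087 0.0231 0.0023]
focus [0.606  0.1265 0.2037] pivot z [0.5434 0.3544 0.2456]
```

```bash
sed -e 's/c=L+.032/c=L-p[6]*l+.032/' -e 's/(K\[0\]-204)\/2,/0*K[0],/' -e 's/.15,.015\]/.15,.015,0]/' lens.py > lens2.py; python3 lens2.py
```

```text
[ 0.5751  0.2392  0.2241 -1.3022  0.1869  0.0119  0.0055] yaw,tilt deg [-74.61  10.71]
[ 0.7 -0.5 -0.   0.1 -0.9 -1.1  0.4  0.1 -0.1  0.6  0.5 -0.  -0.1 -0.4
 -0.1  0.   0.5]
sd [0.0007 0.0007 0.0013 0.0088 0.0228 0.0022 0.0012]
focus [0.6064 0.1255 0.2018] pivot z [0.5438 0.3529 0.2464]
```

Run:
```python
from lens2 import *
p=np.load("lens.npy");l,e,u=axes(p);L=p[:3]
for s in (0,.003,.0055,.01): print(s,proj(si,L-s*l)[0].round(2),proj(sc,L-s*l)[0].round(2))
g=cv2.imread("pics/side0.png",0)
print(g[142:168,234:264])
```

```text
0 [252.4  154.81] [367.84 185.2 ]
0.003 [251.33 154.28] [369.37 184.93]
0.0055 [250.44 153.85] [370.64 184.7 ]
0.01 [248.84 153.07] [372.93 184.29]
[[ 38  39  39  40  39  37  38  48  73 112 153 185 202 205 196 180 161 151
  149 140 127 127 130 130 119 100  87  84  84  83]
 [ 38  40  39  40  38  38  45  70 113 156 189 209 214 205 185 161 139 130
  131 124 113 115 123 132 126 104  87  82  80  79]
 [ 37  39  39  38  37  40  59 101 148 186 210 218 214 194 168 146 127 112
  104  97  91  94 104 116 114 100  86  78  76  74]
 [ 38  38  38  38  37  49  83 129 172 199 213 215 202 174 146 131 116  94
   80  71  68  74  85  96 102  99  88  77  71  71]
 [ 38  39  36  36  41  65 110 154 185 202 209 203 181 147 121 108  93  74
   62  56  55  58  66  82  98 102  91  77  72  70]
 [ 38  37  37  38  50  87 135 171 190 198 198 186 163 135 106  84  67  58
   57  56  55  55  58  71  89  95  87  75  72  71]
 [ 37  36  36  38  64 108 152 179 189 190 182 166 149 128  98  71  56  55
   57  58  56  56  57  64  80  88  83  75  71  71]
 [ 36  36  35  43  77 125 163 182 185 178 161 141 127 109  82  62  58  57
   
[... 1598 characters left out ...]
 80  66  60  60  64  75
   94 120 155 183 197 199 197 190 181 167 151 138]
 [129 130 130 128 122 111 103 102 103 106 110 107  97  87  78  79  86  99
  122 147 175 195 203 203 200 195 188 177 164 149]
 [130 130 129 129 125 118 108 101 100 104 111 113 110 106 100 103 113 131
  152 172 189 201 205 204 202 198 192 184 173 160]
 [130 130 130 130 128 124 115 103  96  98 105 109 113 114 114 120 137 157
  177 190 198 203 205 204 202 198 193 188 180 170]
 [130 130 130 130 129 127 121 107  94  90  97 104 112 118 126 140 157 174
  188 196 200 202 203 202 201 198 195 192 186 178]
 [130 130 130 130 129 129 124 114  99  89  92 103 115 127 139 155 170 181
  189 194 197 199 201 201 201 199 197 194 190 184]]
```

Call:
jog_arm([
  [[0.012,-0.045,0],-0.4,1],
  [[0.025,-0.09,0],-0.4,1],
  [[0.034,-0.134,-0.01],-0.4,1],
  [[0.034,-0.134,-0.05],-0.4,1],
  [[0.034,-0.134,-0.09],-0.4,1],
  [[0.034,-0.134,-0.13],-0.4,1],
  [[0.034,-0.134,-0.17],-0.4,1],
  [[0.034,-0.134,-0.188],-0.4,1],
])

```text
time: 10.2
position: [0.606, 0.1136, 0.1863]
tool_rot: [0.608, 0.794, -0.002, -0.002]
ft_force: [-0.1, 0.2, -0.3]
width: 0.0552
gripper_force: 65.4
```

Call:
jog_arm([
  [[0,0,0],0,1],
  [[0,0,0],0,1],
  [[0,0,0],0,1],
])

```text
time: 10.5
position: [0.6101, 0.1158, 0.1925]
tool_rot: [0.607, 0.794, 0.001, 0.001]
ft_force: [0.0, 0.3, -2.1]
width: 0.0552
gripper_force: 65.4
```

```bash
cat > chk.py <<'E'
from track import *
import sys
def ecc(ref,new):
    m0,s0=pickle.load(open(ref+".pkl","rb"));a=cv2.imread(f"pics/{ref}.png",0);b=cv2.imread(f"pics/{new}.png",0)
    m,s=pickle.load(open(new+".pkl","rb"))
    p6=np.array([-8.8e-3,-1e-4,-2.23e-2,.2022])
    X=np.array([[-7,y,z] for y in (-22,-10,0,10,22) for z in (4,15,25,35,45)])/1e3
    A=proj(m0,W(p6,X,s0["position"],s0["tool_rot"]));mk=np.zeros_like(a);cv2.fillConvexPoly(mk,cv2.convexHull(A.astype(np.float32)).astype(np.int32),255)
    cc,H=cv2.findTransformECC(a,b,np.eye(3,dtype=np.float32),cv2.MOTION_HOMOGRAPHY,(3,200,1e-6),mk,5)
    B=cv2.perspectiveTransform(A[None].astype(np.float32),H)[0]
    f=lambda p:(proj(m,W(p,X,s["position"],s["tool_rot"]))-B).ravel()
    r=least_squares(f,p6);print("ecc",round(cc,3),"shift",(B-A).mean(0).round(1),"p",r.x.round(4),"tilt",np.degrees(r.x[3]).round(2),"rms",np.sqrt(np.mean(r.fun**2)).round(2))
    return r.x,m,s
if __name__=="__main__":
    n=sys.argv[1];s=robot.sense();m=robot.camera_model("wrist");im=robot.camera("wrist");cv2.imwrite(f"pics/{n}.png",im[:,:,::-1]);pickle.dump((m,s),open(n+".pkl","wb"))
    for k in ("scene","side"): cv2.imwrite(f"pics/{n}{k}.png",robot.camera(k)[:,:,::-1])
    if n!="w8": pass
    ecc("w6","w7");p,m,s=ecc("w6",n)
    lp=np.load("lens.npy");l=np.array([np.cos(lp[4])*np.cos(lp[3]),np.cos(lp[4])*np.sin(lp[3]),-np.sin(lp[4])]);F=lp[:3]+.12*l
    C=W(p,np.array([-.007,0,.035]),s["position"],s["tool_rot"])[0];Rw=N_(s["tool_rot"])@R.from_euler('y',p[3]).as_matrix()
    print("t",s["time"],s["position"].round(4),s["tool_rot"].round(4),"dq",abs(s["dq"]).max().round(4),"centre err",(C-F).round(4),"x axis tile",Rw[:,0].round(3),"want",l.round(3),"ydir z",Rw[2,1].round(4))
E
python3 chk.py w8
```

```text
ecc 0.828 shift [ 1.1 -0.2] p [-8.600e-03  2.000e-04 -2.600e-02  2.346e-01] tilt 13.44 rms 0.81
ecc 0.895 shift [-0.  0.] p [-0.0096 -0.0003 -0.0235  0.2272] tilt 13.02 rms 0.35
t 10.5 [0.6101 0.1158 0.1925] [0.6074 0.7944 0.0011 0.0011] dq 0.0084 centre err [ 0.0012 -0.0016  0.0028] x axis tile [ 0.256 -0.94  -0.225] want [ 0.261 -0.947 -0.186] ydir z 0.0031
```

Run:
```python
import cv2,numpy as np
a=cv2.imread("pics/w8.png")[195:395,165:385];b=cv2.imread("pics/w8side.png");s=cv2.imread("pics/w8scene.png")
L=cv2.resize(a,(440,400),interpolation=cv2.INTER_CUBIC);L=cv2.copyMakeBorder(L,0,200,0,0,cv2.BORDER_CONSTANT)
u=cv2.resize(s[150:225,300:390],(360,300),interpolation=cv2.INTER_CUBIC);v=cv2.resize(b[130:205,230:320],(360,300),interpolation=cv2.INTER_CUBIC)
cv2.imwrite('pics/z3.png',np.hstack([L,np.vstack([u,v])]))
```

```text
(no output)
```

View pics/z3.png

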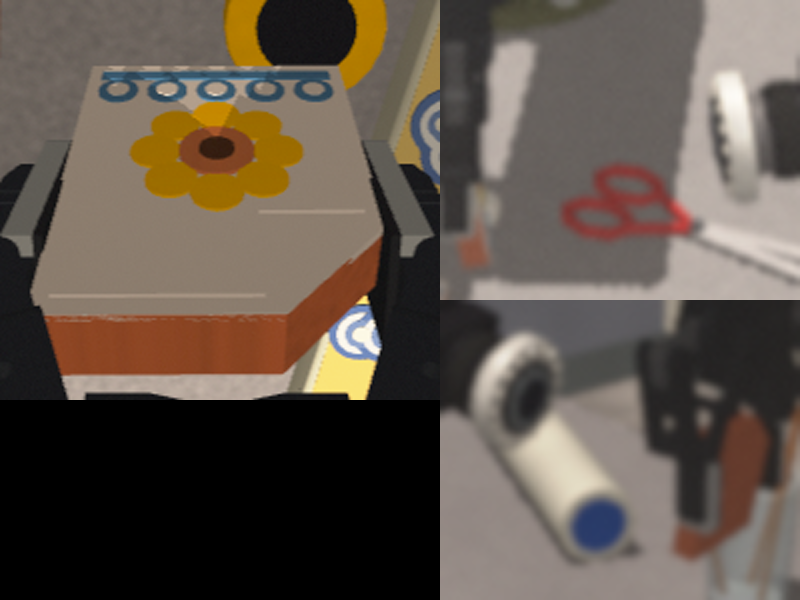

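Run:
```python
from track import *
c=lambda u,v:(165+u/2,195+v/2)
m,s=pickle.load(open("w8.pkl","rb"))
o=[(c(287,373),(7,10,70)),(c(289,315),(-6,10,70)),(c(383,235),(-6,28,52)),(c(379,258),(7,28,52)),(c(92,67),(-6,-28,0)),(c(339,67),(-6,28,0)),(c(48,296),(-7,-25,67)),(c(366,211),(-7,25,49))]
X=np.array([x for _,x in o])/1e3;B=np.array([u for u,_ in o])
f=lambda p:(proj(m,W(p,X,s["position"],s["tool_rot"]))-B).ravel()
r=least_squares(f,[0,0,-.02,.2]);print(r.x.round(4),np.degrees(r.x[3]));print(r.fun.reshape(-1,2).round(1).tolist())
f2=lambda p:f([p[0],p[1],p[2],p[3]])
J=r.jac;print(np.sqrt(np.diag(np.linalg.inv(J.T@J))))
# leave 4th (hidden) out
k=[0,1,2,4,5,6,7];g=lambda p:(proj(m,W(p,X[k],s["position"],s["tool_rot"]))-B[k]).ravel()
r=least_squares(g,[0,0,-.02,.2]);print(r.x.round(4),np.degrees(r.x[3]),r.fun.reshape(-1,2).round(1).tolist())
```

```text
[-0.0124 -0.0002 -0.0182  0.1978] 11.331556501428611
[[-2.0, -0.6], [-1.1, -0.3], [1.0, -4.4], [-1.1, 11.5], [2.1, -2.0], [0.5, -1.9], [2.0, -1.5], [-0.7, -0.9]]
[0.00041216 0.0001321  0.00056608 0.00776503]
[-0.0117 -0.0003 -0.0171  0.1801] 10.317976459314163 [[-2.0, 1.5], [-1.0, 0.9], [1.4, -3.1], [1.6, 0.2], [0.5, 0.2], [0.7, -0.3], [-0.4, 0.4]]
```

Run:
```python
from track import *
m,s=pickle.load(open("w8.pkl","rb"));si=robot.camera_model("side");sc=robot.camera_model("scene")
X=np.array([(-6,-28,0),(7,-28,0),(7,28,0),(-6,28,0),(7,-28,70),(7,10,70),(7,28,52)])/1e3
for n,p in dict(A=[-.0117,-.0003,-.0171,.18],B=[-.0096,-.0003,-.0235,.2272],C=[-.008,-.0003,-.0162,.197]).items():
    q=proj(si,W(p,X,s["position"],s["tool_rot"]));t=proj(sc,W(p,X,s["position"],s["tool_rot"]))
    print(n,"side crop",((q-[230,130])*4+[440,300]).round(0).tolist(),"scene crop",((t-[300,150])*4+[440,0])[[0,3,2]].round(0).tolist())
b=cv2.cvtColor(cv2.imread("pics/w8side.png"),cv2.COLOR_BGR2HSV).astype(int)
M=(b[...,0]<14)&(b[...,1]>90)&(b[...,2]>50)
for y in range(155,196,2):
    x=np.where(M[y,284:325])[0]+284
    if len(x):print(y,x.min(),x.max(),"-> crop",(y-130)*4+300,(x.min()-230)*4+440,(x.max()-230)*4+440)
s2=cv2.cvtColor(cv2.imread("pics/w8scene.png"),cv2.COLOR_BGR2HSV).astype(int);M=(s2[...,0]<14)&(s2[...,1]>90)&(s2[...,2]>50);M[:,325:]=0;M[:190]=0;M[:,:300]=0
y,x=np.where(M);print("scene orange",x.min(),x.max(),y.min(),y.max(),"crop",(x.max()-300)*4+440,(y.max()-150)*4)
```

```text
A side crop [[670.0, 549.0], [690.0, 559.0], [749.0, 521.0], [729.0, 511.0], [714.0, 438.0], [756.0, 414.0], [768.0, 435.0]] scene crop [[481.0, 195.0], [486.0, 260.0], [460.0, 264.0]]
B side crop [[673.0, 561.0], [694.0, 572.0], [752.0, 533.0], [732.0, 522.0], [723.0, 455.0], [764.0, 430.0], [775.0, 450.0]] scene crop [[477.0, 205.0], [482.0, 270.0], [456.0, 275.0]]
C side crop [[676.0, 549.0], [697.0, 560.0], [755.0, 521.0], [735.0, 511.0], [723.0, 439.0], [764.0, 415.0], [775.0, 436.0]] scene crop [[474.0, 194.0], [478.0, 258.0], [452.0, 263.0]]
157 318 320 -> crop 408 792 800
159 302 320 -> crop 416 728 800
161 301 319 -> crop 424 724 796
163 295 318 -> crop 432 700 792
165 301 318 -> crop 440 724 792
167 300 318 -> crop 448 720 792
169 300 317 -> crop 456 720 788
171 300 311 -> crop 464 720 764
173 301 310 -> crop 472 724 760
175 301 309 -> crop 480 724 756
177 301 308 -> crop 488 724 752
179 301 307 -> crop 496 724 748
181 300 307 -> crop 504 720 748
183 300 306 -> crop 512 720 744
185 300 306 -> crop 520 720 744
187 290 303 -> crop 528 680 732
189 289 300 -> crop 536 676 720
191 289 298 -> crop 544 676 712
193 290 294 -> crop 552 680 696
scene orange 305 317 208 282 crop 508 528
```

Call:
jog_arm([
  [[-0.0005,-0.001,-0.007],0,1],
  [[-0.0005,-0.001,-0.007],0,1],
  [[-0.0005,-0.001,-0.007],0,1],
  [[-0.0005,-0.001,-0.007],0,1],
  [[-0.0005,-0.001,-0.007],0,1],
  [[-0.0005,-0.001,-0.007],0,1],
])

```text
time: 11.25
position: [0.6085, 0.1154, 0.1834]
tool_rot: [0.607, 0.795, 0.0, 0.0]
ft_force: [-0.8, 0.5, -0.8]
width: 0.0552
gripper_force: 65.4
```

Call:
jog_arm([
  [[0.0008,-0.0008,-0.0005],0,1],
  [[0.0008,-0.0008,-0.0005],0,1],
  [[0.0008,-0.0008,-0.0005],0,1],
  [[0.0008,-0.0008,-0.0005],0,1],
  [[0.0008,-0.0008,-0.0005],0,1],
  [[0.0008,-0.0008,-0.0005],0,1],
  [[0.0008,-0.0008,-0.0005],0,1],
  [[0.0008,-0.0008,-0.0005],0,1],
])

```text
time: 12.05
position: [0.6093, 0.1145, 0.1828]
tool_rot: [0.607, 0.795, 0.0, 0.0]
ft_force: [-0.5, -0.4, -0.9]
width: 0.0549
gripper_force: 65.4
```

```bash
python3 chk.py w9
python3 - <<'E'
import cv2,numpy as np
a=cv2.imread("pics/side0.png",0).astype(int);b=cv2.imread("pics/w9side.png",0).astype(int)
d=abs(a-b);print("far tile",d[308:332,360:405].mean().round(1),"narrow",d[332:352,372:400].mean().round(1),"camera",d[90:180,180:272].mean().round(1),"block edge",d[330:400,345:358].mean().round(1))
from plant import robot
s=robot.sense();print(s["position"],s["dq"].round(4),s["gripper_force"],s["time"])
E
```

```text
ecc 0.828 shift [ 1.1 -0.2] p [-8.600e-03  2.000e-04 -2.600e-02  2.346e-01] tilt 13.44 rms 0.81
ecc 0.913 shift [-0. -0.] p [-0.0095 -0.0003 -0.0238  0.2279] tilt 13.06 rms 0.29
t 12.05 [0.6093 0.1145 0.1828] [0.6071 0.7946 0.     0.    ] dq 0.0019 centre err [ 0.0004 -0.0029 -0.0071] x axis tile [ 0.256 -0.94  -0.226] want [ 0.261 -0.947 -0.186] ydir z 0.0
far tile 9.6 narrow 10.1 camera 8.0 block edge 12.5
[0.60926437 0.11451376 0.18278662] [ 0.0012 -0.0014 -0.0002 -0.0011  0.0006  0.0005] 65.40736522525549 12.2
```

```bash
python3 -c "
from plant import robot
print(robot.sign_off())"
```

```text
the job is handed in; nothing more can be done
None
```

I handed the job in at 12.2 s: the arm holds the chipped tile still by its side edges, about 12 cm in front of the lens, chip up. Two image checks disagreed by about 7 mm in height and 3° in tilt; I set the height by the one the side view supported and left the tilt, which they read as 10–13° for a camera at about 11°. The gripper went near neither the other tiles nor the camera, but my image check on them was inconclusive.

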